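Put the hob's burners back together

TASK

The gas hob has been cleaned and its burner parts stand stacked on the cork mat. Take the stack apart and put both burners back together: the metal flame ring of the right size down into each burner's cup, and on top of each ring its matching black cap, all fully home and level. Leave the phone where it lies.

Things in the scene. Friction and masses are not known exactly. Their poses are not given: they have to be found in the camera images.
- small_ring_mid (a point): small aluminium flame ring with slots round its side, top of the stack. Round body 37 mm across, 14 mm high (top edge bevelled 5 mm, flat top 27 mm across), above a tapered foot 10 mm high (26 mm across at the body, 16 mm at its flat bottom). About 70 g. Point: on the axis half-way up, 12 mm above the bottom, 2 mm above the body's underside. z: its axis, up
- small_cap_mid (a point): small black enamelled burner cap, flat and round, 46 mm across, 11 mm high, hollow below (recess 41 mm across, 4.5 mm deep, goes over the small ring's top). At the start it lies under the small ring, on the large ring's flat top. About 90 g. Point: on the axis half-way up, 5.5 mm above its lower rim. z: its axis, up
- large_ring_mid (a point): large aluminium flame ring, at the start under the small cap and on the large cap. Body 55 mm across, 14 mm high (top edge bevelled 4 mm, flat top 47 mm across), above a tapered foot 10 mm high (38 mm across at the body, 28 mm at its flat bottom). About 150 g. Point: on the axis half-way up, 12 mm above the bottom, 2 mm above the body's underside. z: its axis, up
- large_cap_mid (a point): large black enamelled burner cap, 65 mm across, 11 mm high, hollow below (recess 59 mm across, 4.5 mm deep, goes over the large ring's top). At the start lowest of the stack, on a round cork mat 88 mm across and 6 mm thick. About 170 g. Point: on the axis half-way up, 5.5 mm above its lower rim. z: its axis, up
- small_burner_seat (a point): centre of the small burner's mouth, at rim height: upright round aluminium cup on the hob, bore 29 mm, outside 35 mm, 15 mm deep, rim 14 mm above its dark base plate, 67 mm above the worktop. A ring's foot goes into the bore, its body rests on the rim: the small ring's point is then 2 mm above this one, the seated small cap's 15 mm above it. z: up
- large_burner_seat (a point): centre of the large burner's mouth, likewise: bore 42 mm, outside 53 mm, same heights; the seated large ring's point is 2 mm above this one, the seated large cap's 15 mm above it. The burners are 200 mm apart; which is on the left varies. Electrode stubs beside the cups are under 6 mm high; tap knobs 23 mm high stand 130 mm nearer the robot. z: up
- phone_mid (a point): black closed flip phone, 46 x 95 x 19 mm, lying on the worktop beside the hob, on the side away from the stack; to be left alone. Point: its centre. (Behind and above the work, wall cabinets overhang the worktop from about x = 0.57 m on, their undersides about 0.4 m above it: keep the wrist clear of them)
Mind the look-alikes: they are no part of the job. What is shaped like the part that bears large_cap_mid but white is not meant.

How it is judged:
By the outcome, as a careful person would: the job done as asked, in the order asked, and still so for the second after the job is handed in, with the robot touching nothing.
It also fails if it takes over 109 s, if anything falls off the work surface, if the arm or the gripper's body presses on something with over 40 N, if the wrist force passes 120 N, or if a joint passes its speed limit or range.

ROBOT

A 6-joint arm with a two-finger parallel gripper is mounted at the origin on a cart in front of the work surface, level with it; the furniture and walls round the work are solid. World frame = base frame: x ahead of the robot, y to its left, z up, the work surface at z = 0. Lengths are in m, angles in rad, forces in N, time in s.
With the tool pointing down it reaches from about 0.325 to 0.775 m from the base axis. Payload 9.3 kg.
Tool frame: the origin (TCP) lies at the very end of the fingers, on their centre line; the grasp point (between the pads) lies 19 mm behind it; z points along the fingers, y is the line along which they close (so a half turn about z gives the same grasp; the last joint's range is limited). The gripper opens to 85 mm and grips with 20 to 120 N. Pads are 22 mm wide; open, the fingers measure 114 mm over their backs; the gripper's body (76 mm by 85 mm) begins 54 mm behind the grasp point. The pads swing forward as they close: fully open they stand 13 mm farther back than shut.
Start: joints at [-1.478, 0.259, 0.021, 1.334, 0, 1.418], TCP at [0.134, -0.533, 0.231] pointing down, gripper open.
Joint ranges: [-3.04, 3.04], [-0.91, 1.82], [-1.04, 1.36], [-1.92, 1.95], [-1.52, 1.45], [-3.14, 3.14]. Speed limits (rad/s): [2.22, 2.22, 2.79, 3.14, 3.14, 3.14].

INTERFACE

Orientations are given as a unit quaternion [w, x, y, z].
In Python, from cell import ctrl, optics gives the robot as it stands.
- The arm moves only by the shell command python3 -m jog 'ROWS' [FORCE]. ROWS is JSON, one flat list of numbers, 7 for each row, row after row: the shift along the tool's x, y, z in mm, then the turn, a rotation vector about the tool's x, y, z in rad, then the opening, from -1 (shut) to 1 (fully open). In form: [tx, ty, tz, rx, ry, rz, grip, tx, ty, tz, rx, ry, rz, grip, ...]. A call has exactly 10 rows; each row is the pose to reach, as a shift and turn from the pose commanded when the call began, along the tool's axes at that moment; what a row does not reach only later rows make up. A row lasts 1/12 s, in which the tool goes at most 41.7 mm and 7.16 degrees, less where a joint would pass 70% of its speed; a pose out of reach is approached as far as the arm can. A call with a gripper value outside its range is refused whole. The fingers move at their own pace and stop on an object; FORCE is the grip in N (left out, the last holds). Time passes only in rows, so rows that repeat a pose let the fingers close, or fill a call up. It gives the time, the measured TCP pose, the force, the opening and the grip force at its end, in the units of the state.
- ctrl.read_state(): the state, without advancing time (a new reading comes with each control period).
- optics.capture(name): name is "scene" or "side" or "wrist"; returns a dict with "frame" (400x640x3 uint8, red, green, blue), "mtx" (3x3 intrinsics, pixels), "world_from_camera" (4x4, takes a point from camera to world coordinates). Camera axes: x right, y down, z forward; pixel columns grow to the right and rows downward; lengths in m; the calibration is good to about 2 mm. A picture is of the moment at which its call begins. There is no depth.
- ctrl.sign_off(): hands the job in; it is judged then, once.
The state is a dict: "t": time; "qpos": joint angles; "qd": joint speeds; "joint_efforts": joint torques, N m; "tcp_pos": TCP position; "tcp_rot": TCP orientation; "contact_force": force on the tool from outside, world axes, zero at the start; "moment": the same for the moment, N m; "finger_gap": finger opening in m; "gripper_force": force on a finger pad.
Only numpy, scipy, OpenCV 4.12 (cv2) and the standard library are available. Lean on these libraries where they do the work, as an engineer would, in place of code of your own. Each camera call takes 0.05 s, during which the arm holds its last target. There are 200 camera calls.

## Working session

There is one attempt and no reset: what is moved stays moved. The work goes in short steps, Python scripts to look and compute and a shell command to move; the robot and the scene stay as the last step left them, time stands still between calls to the robot, and variables do not carry over. Pictures are saved under pics/ and viewed, at most 14 in all, crops included, and the job is handed in when it is done.

```bash
ls; mkdir -p pics; cat > h.py <<'E'
import numpy as np, cv2
from cell import ctrl, optics
def cap(n,save=None):
    c=optics.capture(n)
    if save: cv2.imwrite('pics/'+save,c['frame'][:,:,::-1])
    return c
def ray(c,u,v):
    K=c['mtx'];T=c['world_from_camera'];d=T[:3,:3]@np.linalg.solve(K,[u,v,1.]);return T[:3,3],d/np.linalg.norm(d)
def onz(c,u,v,z):
    o,d=ray(c,u,v);return o+d*(z-o[2])/d[2]
def tri(L):
    A=0;b=0
    for c,u,v in L:
        o,d=ray(c,u,v);P=np.eye(3)-np.outer(d,d);A=A+P;b=b+P@o
    return np.linalg.solve(A,b)
def proj(c,p):
    T=np.linalg.inv(c['world_from_camera']);q=c['mtx']@(T[:3,:3]@np.array(p)+T[:3,3]);return q[:2]/q[2]
E
python3 - <<'E'
from h import *
a=cap('scene');b=cap('side')
cv2.imwrite('pics/a.png',a['frame'][:,:,::-1]);cv2.imwrite('pics/b.png',b['frame'][:,:,::-1])
for c in(a,b):print(c['mtx'],c['world_from_camera'].round(3))
print(ctrl.read_state())
E
```

```text
pics
[[389.14942602   0.         321.25339223]
 [  0.         389.14942602 193.14949618]
 [  0.           0.           1.        ]] [[ 0.674 -0.418  0.609 -0.214]
 [-0.739 -0.394  0.547 -0.412]
 [ 0.012 -0.819 -0.574  0.639]
 [ 0.     0.     0.     1.   ]]
[[362.63813094   0.         319.45333895]
 [  0.         362.63813094 195.53840409]
 [  0.           0.           1.        ]] [[ 0.986 -0.058  0.156  0.255]
 [-0.166 -0.35   0.922 -0.757]
 [ 0.001 -0.935 -0.355  0.433]
 [ 0.     0.     0.     1.   ]]
{'t': 0.1, 'qpos': array([-1.47759809e+00,  2.59144618e-01,  2.08678299e-02,  1.33370054e+00,
       -1.41144874e-05,  1.41820762e+00]), 'qd': array([ 3.01006869e-04, -1.40101861e-03,  9.06391684e-04, -9.07691777e-04,
       -5.95825686e-04,  8.29941565e-05]), 'joint_efforts': array([ 4.06718842e-03, -5.56696451e+01,  3.45069981e+01,  1.16358872e-02,
       -8.85711916e-05,  1.13701824e-05]), 'tcp_pos': array([ 0.13380086, -0.53323175,  0.23073376]), 'tcp_rot': array([-5.90451012e-04,  9.92457923e-01,  1.22584347e-01,  1.04783805e-05]), 'contact_force': array([1.12590829, 0.81574561, 1.03375   ]), 'moment': array([0.088297  , 0.01064101, 0.01045361]), 'gripper_force': 0.0, 'finger_gap': 0.08539207964483989}
```

View pics/a.png

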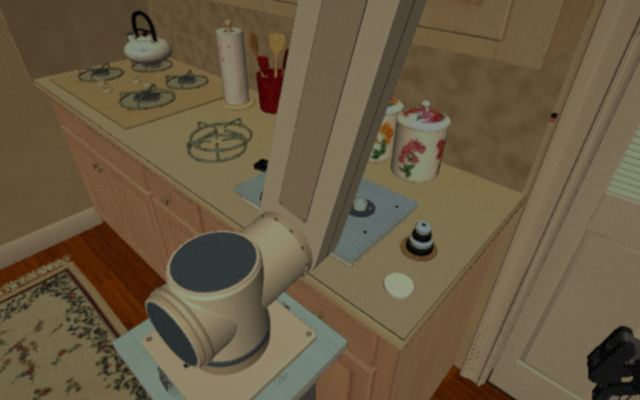

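View pics/b.png

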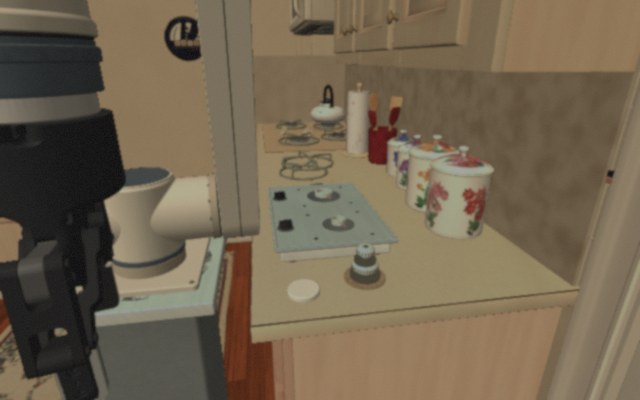

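The stack stands at scene (422,240) and side (366,265). The white disc at scene (399,286) and side (303,290) is the look-alike. The burners are at side (338,222) and (323,195). Next is an enlarged crop to confirm the stack and see the burners.

```bash
python3 - <<'E'
from h import *
a=cv2.imread('pics/a.png');b=cv2.imread('pics/b.png')
p=cv2.resize(a[180:305,330:450],None,fx=3.3,fy=3.3,interpolation=3)   # 396x412
q=cv2.resize(b[180:305,280:400],None,fx=3.3,fy=3.3,interpolation=3)
cv2.imwrite('pics/c.png',np.hstack([p,q]))
a=cap('scene');b=cap('side')
print('top',tri([(a,423,225),(b,365,246)]))
print(onz(a,399,286,.01),onz(b,303,290,.01))
for uv in((338,221),(323,194)):print(onz(b,*uv,.067))
E
```

```text
top [ 0.4553868  -0.12571717  0.0723324 ]
[ 0.31445999 -0.16182583  0.01      ] [ 0.32262146 -0.16497949  0.01      ]
[0.43069706 0.01611946 0.067     ]
[0.42752708 0.20371983 0.067     ]
```

View pics/c.png

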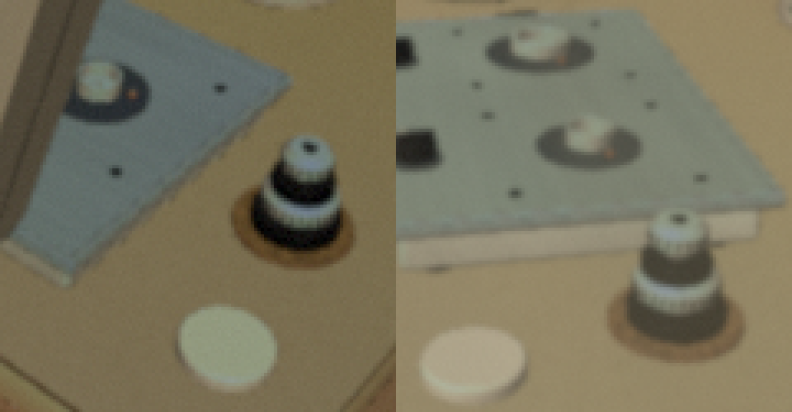

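The crop shows black cap, ring, black cap, ring on the cork mat, from bottom to top, so that is the real stack. The plain white disc is the look-alike. The far (left) burner's cup looks wider, so it is the large one. I'm moving above the stack.

```bash
python3 -m jog '[411,-316,0,0,0,-1.325,1, 411,-316,0,0,0,-1.325,1, 411,-316,0,0,0,-1.325,1, 411,-316,0,0,0,-1.325,1, 411,-316,0,0,0,-1.325,1, 411,-316,0,0,0,-1.325,1, 411,-316,0,0,0,-1.325,1, 411,-316,0,0,0,-1.325,1, 411,-316,0,0,0,-1.325,1, 411,-316,0,0,0,-1.325,1]' 40; python3 -c "
from h import *
print(ctrl.read_state())"
```

```text
t: 1.03
tcp_pos: [0.3932, -0.2049, 0.2314]
tcp_rot: [0.0, 0.731, 0.682, 0.0]
contact_force: [0.5, -1.3, 0.2]
finger_gap: 0.0856
gripper_force: 0.0
{'t': 1.0333, 'qpos': array([-6.70034212e-01,  7.60132572e-02, -2.05883280e-01,  1.28844370e+00,
       -2.70936604e-06,  9.69829631e-01]), 'qd': array([ 1.15423867,  0.13593991,  0.14738256,  0.00703516,  0.00157399,
       -0.3429044 ]), 'joint_efforts': array([-8.54959041e+00, -4.44932699e+01,  3.22658515e+01,  5.64739555e-01,
        2.24797265e-02,  5.61707541e-01]), 'tcp_pos': array([ 0.39317411, -0.20485694,  0.23144539]), 'tcp_rot': array([2.25690786e-04, 7.31099365e-01, 6.82270963e-01, 3.27161670e-05]), 'contact_force': array([ 0.48434563, -1.26882189,  0.24393985]), 'moment': array([ 0.00709673, -0.03621405, -0.03656251]), 'gripper_force': 0.0, 'finger_gap': 0.08558474630590279}
```

```bash
python3 -m jog '[83,56,0,0,0,-0.075,1, 83,56,0,0,0,-0.075,1, 83,56,0,0,0,-0.075,1, 83,56,0,0,0,-0.075,1, 83,56,0,0,0,-0.075,1, 83,56,0,0,0,-0.075,1, 83,56,0,0,0,-0.075,1, 83,56,0,0,0,-0.075,1, 83,56,0,0,0,-0.075,1, 83,56,0,0,0,-0.075,1]'; python3 -c "
from h import *
w=cap('wrist','w1.png');print(w['mtx'],w['world_from_camera'].round(4),ctrl.read_state()['tcp_rot'].round(4)); cap('scene','a2.png')"
```

```text
t: 1.87
tcp_pos: [0.4542, -0.1289, 0.2314]
tcp_rot: [0.0, 0.708, 0.707, 0.0]
contact_force: [-0.4, -1.4, -0.3]
finger_gap: 0.0854
gripper_force: 0.0
[[316.55383676   0.         318.62208291]
 [  0.         316.55383676 202.99925733]
 [  0.           0.           1.        ]] [[ 1.000e+00 -5.000e-04  2.000e-04  4.542e-01]
 [-4.000e-04 -9.597e-01 -2.810e-01 -5.670e-02]
 [ 4.000e-04  2.810e-01 -9.597e-01  3.743e-01]
 [ 0.000e+00  0.000e+00  0.000e+00  1.000e+00]] [1.000e-04 7.075e-01 7.067e-01 0.000e+00]
```

View pics/w1.png

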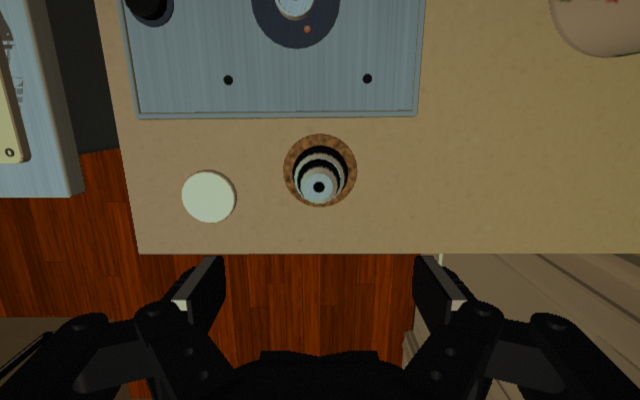

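The wrist view shows the stack top's dark hole at (318,187), the white cap at (209,196), and one burner at the top at (295,5). I'll view both burners from two places, then come back.

```bash
python3 -m jog '[230,-24,0,0,0,0,1, 230,-24,0,0,0,0,1, 230,-24,0,0,0,0,1, 230,-24,0,0,0,0,1, 230,-24,0,0,0,0,1, 230,-24,0,0,0,0,1, 230,-24,0,0,0,0,1, 230,-24,0,0,0,0,1, 230,-24,0,0,0,0,1, 230,-24,0,0,0,0,1]'
cat > sv.py <<'E'
import sys,pickle
from h import *
n,v=sys.argv[1:3]
c=cap(v,n+'.png');pickle.dump(c,open(n+'.pkl','wb'))
E
python3 sv.py w2 wrist
python3 -m jog '[70,0,0,0,0,0,1, 70,0,0,0,0,0,1, 70,0,0,0,0,0,1, 70,0,0,0,0,0,1, 70,0,0,0,0,0,1, 70,0,0,0,0,0,1, 70,0,0,0,0,0,1, 70,0,0,0,0,0,1, 70,0,0,0,0,0,1, 70,0,0,0,0,0,1]'
python3 sv.py w3 wrist
python3 -c "
import cv2,numpy as np
a=cv2.imread('pics/w2.png')[:,180:460];b=cv2.imread('pics/w3.png')[:,180:460]
cv2.imwrite('pics/d.png',cv2.resize(np.hstack([a,b]),None,fx=1.4,fy=1.4,interpolation=3))"
```

```text
t: 2.8
tcp_pos: [0.4307, 0.1009, 0.2312]
tcp_rot: [0.0, 0.708, 0.707, -0.0]
contact_force: [-1.1, 0.6, -0.2]
finger_gap: 0.0854
gripper_force: 0.0
t: 3.68
tcp_pos: [0.4306, 0.1715, 0.2314]
tcp_rot: [0.0, 0.707, 0.707, 0.0]
contact_force: [0.0, 0.6, 0.2]
finger_gap: 0.0855
gripper_force: 0.0
```

View pics/d.png

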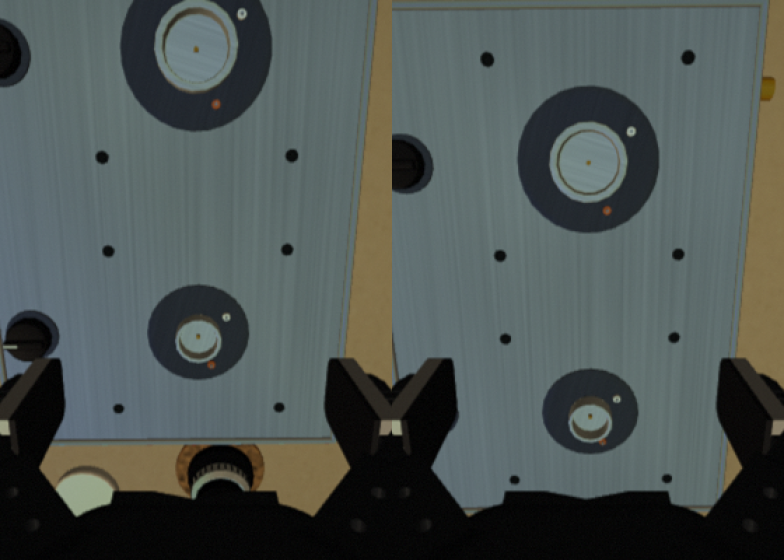

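Both cups are visible: the large one at w2 (320,33) and w3 (320,116), the small one at w2 (320,241) and w3 (321,302). The left (far) burner is the large one. I'll fit the cup outlines.

```bash
cat > m.py <<'E'
from h import *
import pickle
R={}
for n in('w2','w3'):
    c=pickle.load(open(n+'.pkl','rb'));f=c['frame'];g=cv2.cvtColor(f,cv2.COLOR_RGB2GRAY)
    for nm,y in(('L',.204),('S',.012)):
        u,v=proj(c,(.43,y,.067)).astype(int)
        s=60 if nm=='L' else 34
        y0=max(0,v-s);sub=g[y0:v+s,u-s:u+s]
        t,m=cv2.threshold(cv2.GaussianBlur(sub,(3,3),0),0,255,cv2.THRESH_OTSU)
        cs,_=cv2.findContours(m,cv2.RETR_LIST,cv2.CHAIN_APPROX_NONE)
        for k in cs:
            A=cv2.contourArea(k)
            if A<250 or A>4500: continue
            (ex,ey),ax,an=cv2.fitEllipse(cv2.convexHull(k));ex+=u-s;ey+=y0
            x,yy,w,h=cv2.boundingRect(k)
            print(n,nm,t,A,(round(ex,1),round(ey,1)),np.round(ax,1),'box',x+u-s,yy+y0,w,h,onz(c,ex,ey,.067).round(4))
E
python3 m.py; python3 - <<'E'
import cv2,numpy as np
a=cv2.imread('pics/w2.png');b=cv2.imread('pics/w3.png')
L=[a[0:75,282:357],a[205:280,282:357],b[80:155,282:357],b[265:340,282:357]]
L=[cv2.resize(x,(300,300),interpolation=3) for x in L]
cv2.imwrite('pics/e.png',np.vstack([np.hstack(L[:2]),np.hstack(L[2:])]))
E
```

```text
w2 L 74.0 2463.5 (np.float64(319.6), np.float64(31.8)) [59.4 67.2] box 290 14 60 52 [0.4316 0.2388 0.067 ]
w2 S 75.0 712.0 (np.float64(321.3), np.float64(243.2)) [31.3 32.9] box 305 232 33 28 [0.4335 0.0391 0.067 ]
w2 S 75.0 2303.0 (np.float64(302.1), np.float64(269.4)) [ 68.8 119.5] box 283 232 68 68 [0.4129 0.0086 0.067 ]
w3 L 75.0 2355.5 (np.float64(319.8), np.float64(115.3)) [55.7 58.1] box 292 92 56 53 [0.4317 0.2391 0.067 ]
w3 S 73.0 661.0 (np.float64(321.7), np.float64(302.4)) [29. 32.] box 306 288 31 29 [0.4341 0.0382 0.067 ]
w3 S 73.0 2292.0 (np.float64(302.8), np.float64(321.6)) [ 63.  123.5] box 284 288 68 68 [0.4127 0.0132 0.067 ]
```

View pics/e.png

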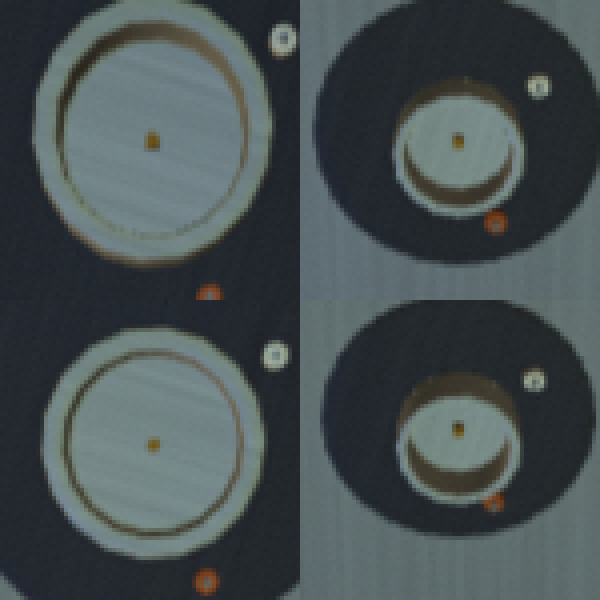

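```bash
python3 - <<'E'
from h import *
import pickle
a=pickle.load(open('w2.pkl','rb'));b=pickle.load(open('w3.pkl','rb'))
for p,q in(((319.8,32.2),(319.9,115.8)),((321.5,243.4),(321.6,302.4))):
    print(tri([(a,*p),(b,*q)]).round(4),onz(a,*p,.067).round(4),onz(b,*q,.067).round(4))
c=cap('side')
for y in(.2388,.039):print(proj(c,(.4325,y,.067)))
a1=optics.capture('side')
E
```

```text
[0.4318 0.2386 0.0662] [0.4318 0.2385 0.067 ] [0.4318 0.2386 0.067 ]
[0.4338 0.04   0.0696] [0.4338 0.0388 0.067 ] [0.434  0.0382 0.067 ]
[322.57859081 189.80891617]
[336.73173748 217.08774749]
```

Seats found by two views: large (0.432, 0.2386), small (0.434, 0.0386). They are 200 mm apart, at z≈0.066–0.070, which agrees with the text. Going back to the stack, lower, for a second view.

```bash
python3 -m jog '[-300,23,0,0,0,0,1, -300,23,0,0,0,0,1, -300,23,0,0,0,0,1, -300,23,0,0,0,0,1, -300,23,0,0,0,0,1, -300,23,0,0,0,0,1, -300,23,0,0,0,0,1, -300,23,30,0,0,0,1, -300,23,70,0,0,0,1, -300,23,70,0,0,0,1]'
python3 sv.py w4 wrist; python3 - <<'E'
import cv2,numpy as np
a=cv2.imread('pics/w4.png')
cv2.imwrite('pics/f.png',cv2.resize(a[100:280,240:400],None,fx=3.3,fy=3.3,interpolation=3))
E
```

```text
t: 4.67
tcp_pos: [0.45, -0.1277, 0.1554]
tcp_rot: [-0.005, 0.708, 0.706, -0.002]
contact_force: [-1.7, 0.2, -0.4]
finger_gap: 0.0853
gripper_force: 0.0
```

View pics/f.png

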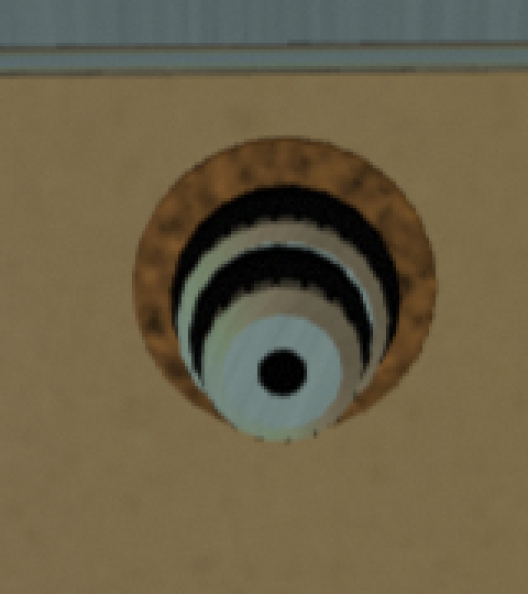

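The hole of the top ring is at w4 (325.5, 212.7). The mat's outline is centred at about (326,185).

```bash
python3 - <<'E'
from h import *
import pickle
b=pickle.load(open('w4.pkl','rb'));c=cap('wrist')
print(b['world_from_camera'].round(4)); print(onz(b,325.5,212.7,.076).round(4))
T=np.array([[1,-5e-4,2e-4,.4542],[-4e-4,-.9597,-.281,-.0567],[4e-4,.281,-.9597,.3743],[0,0,0,1]])
a=dict(mtx=b['mtx'],world_from_camera=T)
print(tri([(a,318.3,187),(b,325.5,212.7)]).round(4), onz(a,318.3,187,.076).round(4))
# mat: x extents at z .006 ; hole cols
print(onz(b,240+133/3.3,100+290/3.3,.006),onz(b,240+437/3.3,100+290/3.3,.006),onz(b,240+284/3.3,100+136/3.3,.006))
# layers x extents
for z,l,r,v in((.017,172,400,310),(.037,178,388,325),(.052,190,371,345),(.071,203,362,372)):
    print(z,onz(b,240+l/3.3,100+v/3.3,z)[0].round(4),onz(b,240+r/3.3,100+v/3.3,z)[0].round(4))
s=ctrl.read_state();print(s['tcp_pos'],s['qd'].round(3))
E
```

```text
[[ 1.      0.0011 -0.0089  0.4514]
 [-0.0014 -0.961  -0.2767 -0.0563]
 [-0.0088  0.2767 -0.9609  0.2986]
 [ 0.      0.      0.      1.    ]]
[ 0.4544 -0.1278  0.076 ]
[ 0.4542 -0.1278  0.0762] [ 0.454  -0.1279  0.076 ]
[ 0.41234128 -0.12563941  0.006     ] [ 0.49972655 -0.12557799  0.006     ] [ 0.45558082 -0.08198575  0.006     ]
0.017 0.4245 0.4879
0.037 0.4279 0.4823
0.052 0.432 0.4766
0.071 0.4364 0.4728
[ 0.45285168 -0.12783791  0.16131018] [ 0.018 -0.031  0.065  0.016  0.001 -0.   ]
```

```bash
python3 -m jog '[1,1,40,0,0,0,1, 1,1,75,0,0,0,1, 1,1,95,0,0,0,1, 1,1,104,0,0,0,1, 1,1,104,0,0,0,1, 1,1,104,0,0,0,0.4, 1,1,104,0,0,0,0.3, 1,1,104,0,0,0,0.2, 1,1,104,0,0,0,0.2, 1,1,104,0,0,0,0.2]' 40
python3 -m jog '[0,0,0,0,0,0,0, 0,0,0,0,0,0,-0.1, 0,0,0,0,0,0,-0.2, 0,0,0,0,0,0,-0.3, 0,0,0,0,0,0,-0.4, 0,0,0,0,0,0,-0.5, 0,0,0,0,0,0,-0.5, 0,0,0,0,0,0,-0.5, 0,0,0,0,0,0,-0.5, 0,0,0,0,0,0,-0.5]' 40
python3 sv.py w5 wrist;python3 sv.py s5 side; python3 - <<'E'
import cv2,numpy as np
a=cv2.imread('pics/w5.png')[130:400,160:480];b=cv2.imread('pics/s5.png')[180:315,300:460]
cv2.imwrite('pics/g.png',np.hstack([cv2.resize(x,(390,330),interpolation=3) for x in(a,b)]))
E
```

```text
t: 5.6
tcp_pos: [0.4549, -0.1274, 0.0581]
tcp_rot: [0.001, 0.707, 0.707, 0.0]
contact_force: [-0.1, -0.1, -1.1]
finger_gap: 0.0512
gripper_force: 0.0
t: 6.43
tcp_pos: [0.4546, -0.1273, 0.0577]
tcp_rot: [0.0, 0.707, 0.707, 0.0]
contact_force: [-1.4, 0.6, 5.8]
finger_gap: 0.0349
gripper_force: 39.2
```

View pics/g.png

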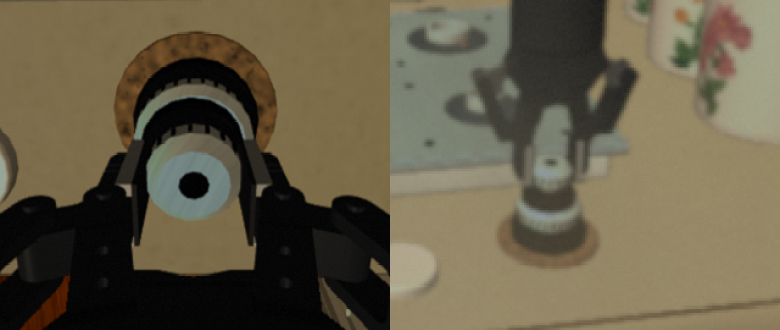

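The ring is gripped between the pads and the stack below is undisturbed. Lifting and carrying it above the small cup.

```bash
python3 -m jog '[0,0,-5,0,0,0,-0.6, 0,0,-15,0,0,0,-0.6, 0,0,-30,0,0,0,-0.6, 0,0,-45,0,0,0,-0.6, 20,-3,-50,0,0,0,-0.6, 45,-6,-50,0,0,0,-0.6, 75,-10,-50,0,0,0,-0.6, 105,-14,-50,0,0,0,-0.6, 130,-17,-50,0,0,0,-0.6, 150,-20,-50,0,0,0,-0.6]'
python3 -m jog '[10,0,0,0,0,0,-0.6, 15,-1,0,0,0,0,-0.6, 16,-1,0,0,0,0,-0.6, 16,-1,10,0,0,0,-0.6, 16,-1,20,0,0,0,-0.6, 16,-1,25,0,0,0,-0.6, 16,-1,25,0,0,0,-0.6, 16,-1,25,0,0,0,-0.6, 16,-1,25,0,0,0,-0.6, 16,-1,25,0,0,0,-0.6]'
python3 sv.py w6 wrist;python3 sv.py s6 side; python3 - <<'E'
import cv2,numpy as np
a=cv2.imread('pics/w6.png')[130:400,160:480];b=cv2.imread('pics/s6.png')[150:285,260:420]
cv2.imwrite('pics/g6.png',np.hstack([cv2.resize(x,(390,330),interpolation=3) for x in(a,b)]))
E
```

```text
t: 7.37
tcp_pos: [0.4339, 0.0245, 0.1076]
tcp_rot: [-0.0, 0.707, 0.707, 0.0]
contact_force: [-0.9, -0.1, -1.3]
finger_gap: 0.0347
gripper_force: 40.0
t: 8.2
tcp_pos: [0.4338, 0.0385, 0.0827]
tcp_rot: [0.0, 0.707, 0.707, 0.0]
contact_force: [-0.2, 0.2, -0.2]
finger_gap: 0.0351
gripper_force: 40.0
```

View pics/g6.png

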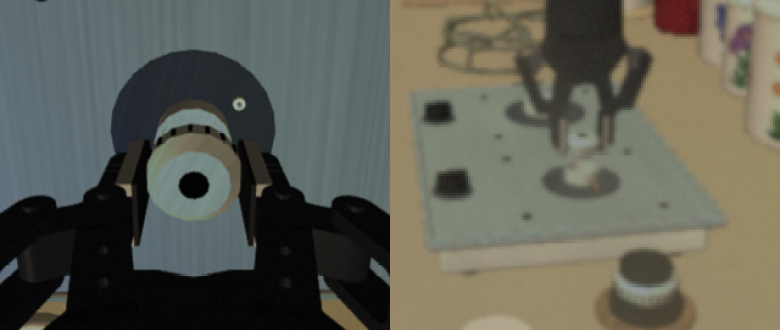

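The ring is held level above the small cup, its hole in the same place in the image as before the lift. Lowering.

```bash
python3 -m jog '[0,0,3,0,0,0,-0.6, 0,0,7,0,0,0,-0.6, 0,0,11,0,0,0,-0.6, 0,0,14,0,0,0,-0.6, 0,0,16,0,0,0,-0.6, 0,0,17,0,0,0,-0.6, 0,0,18,0,0,0,-0.6, 0,0,19,0,0,0,-0.6, 0,0,19,0,0,0,-0.6, 0,0,19,0,0,0,-0.6]' 30
```

```text
t: 9.13
tcp_pos: [0.4334, 0.0388, 0.0633]
tcp_rot: [-0.0, 0.707, 0.707, -0.0]
contact_force: [0.1, 0.4, -2.3]
finger_gap: 0.0346
gripper_force: 40.2
```

```bash
python3 -m jog '[0,0,0.5,0,0,0,-0.6, 0,0,1,0,0,0,-0.6, 0,0,1.5,0,0,0,-0.6, 0,0,1.5,0,0,0,-0.6, 0,0,1.5,0,0,0,-0.6, 0,0,1.5,0,0,0,-0.6, 0,0,1.5,0,0,0,-0.6, 0,0,1.5,0,0,0,-0.6, 0,0,1.5,0,0,0,-0.6, 0,0,1.5,0,0,0,-0.6]' 30
```

```text
t: 9.97
tcp_pos: [0.4336, 0.0388, 0.0627]
tcp_rot: [0.0, 0.707, 0.707, 0.0]
contact_force: [-3.7, 1.0, 12.1]
finger_gap: 0.035
gripper_force: 41.5
```

Contact comes at exactly the expected height. Releasing and rising.

```bash
python3 -m jog '[0,0,0,0,0,0,-0.4, 0,0,0,0,0,0,-0.2, 0,0,0,0,0,0,0, 0,0,0,0,0,0,0.4, 0,0,0,0,0,0,0.7, 0,0,0,0,0,0,0.7, 0,0,-20,0,0,0,0.7, 0,0,-50,0,0,0,0.8, 0,0,-85,0,0,0,1, 0,0,-85,0,0,0,1]' 30
python3 sv.py w7 wrist
python3 -m jog '[-40,5,0,0,0,0,1, -80,10,0,0,0,0,1, -120,15,0,0,0,0,1, -150,18,0,0,0,0,1, -166,21,0,0,0,0,1, -166,21,0,0,0,0,1, -166,21,0,0,0,0,1, -166,21,0,0,0,0,1, -166,21,0,0,0,0,1, -166,21,0,0,0,0,1]' 30
python3 sv.py w8 wrist; python3 - <<'E'
import cv2,numpy as np
a=cv2.imread('pics/w7.png')[130:310,220:420];b=cv2.imread('pics/w8.png')[130:310,220:420]
cv2.imwrite('pics/g8.png',np.hstack([cv2.resize(x,(400,360),interpolation=3) for x in(a,b)]))
E
```

```text
t: 10.8
tcp_pos: [0.4359, 0.0386, 0.152]
tcp_rot: [0.003, 0.707, 0.707, 0.002]
contact_force: [0.4, 0.5, -0.4]
finger_gap: 0.0855
gripper_force: 0.0
t: 11.68
tcp_pos: [0.4543, -0.1261, 0.1467]
tcp_rot: [-0.0, 0.707, 0.708, -0.0]
contact_force: [-0.6, 0.6, -0.6]
finger_gap: 0.0854
gripper_force: 0.0
```

View pics/g8.png

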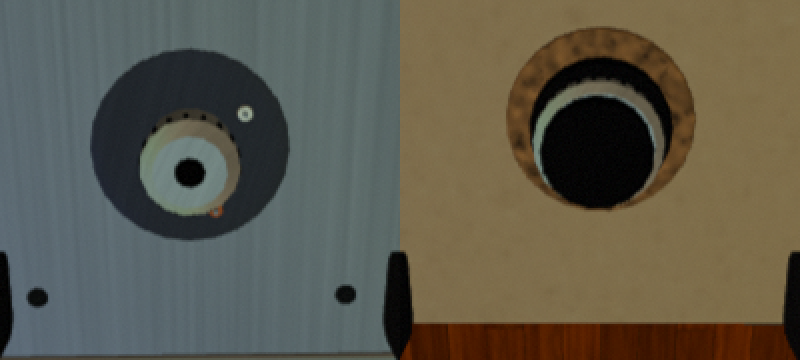

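The small ring sits level in its cup (hole at w7 (314.5,216)). The small cap's top is centred at w8 (319,206).

```bash
python3 - <<'E'
from h import *
import pickle
a=pickle.load(open('w7.pkl','rb'));b=pickle.load(open('w8.pkl','rb'))
f=cv2.cvtColor(a['frame'],cv2.COLOR_RGB2GRAY)
m=(f[205:228,303:326]<25);ys,xs=np.nonzero(m);u,v=xs.mean()+303,ys.mean()+205
print('ring hole',u,v,m.sum(),onz(a,u,v,.081).round(4))
for u,l,r in((206,540,656),):
    print('cap',onz(b,319,205.8,.052).round(4),onz(b,220+70,206,.052)[0],onz(b,220+128,206,.052)[0])
s=cap('side');sc=cap('scene');print(b['world_from_camera'][:3,3])
print(ctrl.read_state()['tcp_pos'])
E
```

```text
ring hole 314.5 216.0 148 [0.4336 0.0384 0.081 ]
cap [ 0.4546 -0.1259  0.052 ] 0.43189173878033865 0.4773935606773304
[ 0.4541549  -0.05405548  0.28969179]
[ 0.45448326 -0.12649593  0.14689293]
```

```bash
python3 -m jog '[-1.5,0,40,0,0,0,1, -1.5,0,70,0,0,0,1, -1.5,0,90,0,0,0,1, -1.5,0,100,0,0,0,1, -1.5,0,104,0,0,0,0.8, -1.5,0,104,0,0,0,0.6, -1.5,0,104,0,0,0,0.4, -1.5,0,104,0,0,0,0.4, -1.5,0,104,0,0,0,0.4, -1.5,0,104,0,0,0,0.4]' 40
python3 -m jog '[0,0,0,0,0,0,0.2, 0,0,0,0,0,0,0.1, 0,0,0,0,0,0,0, 0,0,0,0,0,0,-0.1, 0,0,0,0,0,0,-0.2, 0,0,0,0,0,0,-0.3, 0,0,0,0,0,0,-0.3, 0,0,0,0,0,0,-0.3, 0,0,0,0,0,0,-0.3, 0,0,0,0,0,0,-0.3]' 40
python3 -m jog '[0,0,-1,0,0,0,-0.3, 0,0,-3,0,0,0,-0.3, 0,0,-6,0,0,0,-0.3, 0,0,-10,0,0,0,-0.3, 0,0,-15,0,0,0,-0.3, 0,0,-20,0,0,0,-0.3, 0,0,-25,0,0,0,-0.3, 0,0,-30,0,0,0,-0.3, 0,0,-30,0,0,0,-0.3, 0,0,-30,0,0,0,-0.3]' 40
python3 sv.py w9 wrist;python3 sv.py s9 side; python3 - <<'E'
import cv2,numpy as np
a=cv2.imread('pics/w9.png')[130:400,160:480];b=cv2.imread('pics/s9.png')[180:315,300:460]
cv2.imwrite('pics/g9.png',np.hstack([cv2.resize(x,(390,330),interpolation=3) for x in(a,b)]))
E
```

```text
t: 12.67
tcp_pos: [0.4549, -0.1289, 0.0435]
tcp_rot: [0.001, 0.707, 0.707, 0.0]
contact_force: [-0.6, -0.6, -0.7]
finger_gap: 0.0595
gripper_force: 0.0
t: 13.5
tcp_pos: [0.4542, -0.1288, 0.0437]
tcp_rot: [0.0, 0.707, 0.707, -0.0]
contact_force: [-4.7, 1.5, 14.5]
finger_gap: 0.0403
gripper_force: 46.0
t: 14.33
tcp_pos: [0.4547, -0.1288, 0.0731]
tcp_rot: [0.0, 0.707, 0.707, 0.0]
contact_force: [-0.4, 0.6, -1.7]
finger_gap: 0.0404
gripper_force: 45.6
```

View pics/g9.png

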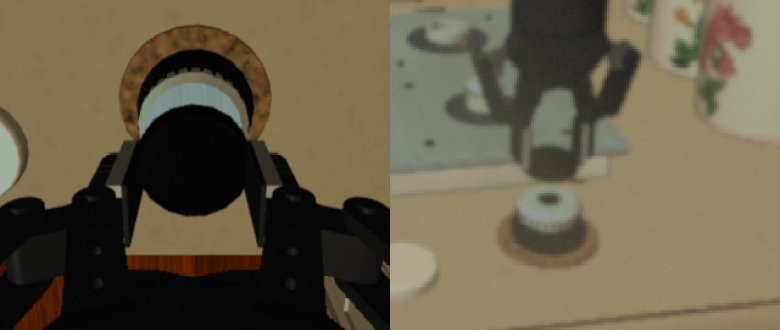

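The small cap is lifted, level and centred between the pads, and the rest of the stack is unmoved. Carrying it over the small ring.

```bash
python3 -m jog '[0,0,-15,0,0,0,-0.3, 5,0,-30,0,0,0,-0.3, 20,-3,-40,0,0,0,-0.3, 45,-6,-40,0,0,0,-0.3, 75,-10,-40,0,0,0,-0.3, 105,-14,-40,0,0,0,-0.3, 130,-17,-40,0,0,0,-0.3, 150,-20,-40,0,0,0,-0.3, 162,-21,-40,0,0,0,-0.3, 166.5,-21,-40,0,0,0,-0.3]'
python3 -m jog '[0,0,0,0,0,0,-0.3, 0,0,0,0,0,0,-0.3, 0,0,5,0,0,0,-0.3, 0,0,10,0,0,0,-0.3, 0,0,15,0,0,0,-0.3, 0,0,20,0,0,0,-0.3, 0,0,22,0,0,0,-0.3, 0,0,22,0,0,0,-0.3, 0,0,22,0,0,0,-0.3, 0,0,22,0,0,0,-0.3]'
python3 sv.py w10 wrist;python3 sv.py s10 side; python3 - <<'E'
from h import *
import pickle
a=cv2.imread('pics/w10.png')[130:400,160:480];b=cv2.imread('pics/s10.png')[150:285,260:420]
cv2.imwrite('pics/g10.png',np.hstack([cv2.resize(x,(390,330),interpolation=3) for x in(a,b)]))
c=pickle.load(open('w10.pkl','rb'))
f=c['frame'].max(2)
col=f[:,310:328].mean(1).round().astype(int);print(list(enumerate(col))[195:330:3])
E
```

```text
t: 15.27
tcp_pos: [0.4329, 0.0394, 0.1126]
tcp_rot: [-0.0, 0.706, 0.708, -0.0]
contact_force: [0.8, 0.3, -1.1]
finger_gap: 0.0405
gripper_force: 45.8
t: 16.1
tcp_pos: [0.4336, 0.0378, 0.0909]
tcp_rot: [0.0, 0.707, 0.707, 0.0]
contact_force: [0.2, -0.4, -0.6]
finger_gap: 0.0406
gripper_force: 45.8
[(195, np.int64(53)), (198, np.int64(52)), (201, np.int64(52)), (204, np.int64(52)), (207, np.int64(63)), (210, np.int64(65)), (213, np.int64(52)), (216, np.int64(15)), (219, np.int64(3)), (222, np.int64(4)), (225, np.int64(5)), (228, np.int64(6)), (231, np.int64(7)), (234, np.int64(7)), (237, np.int64(7)), (240, np.int64(6)), (243, np.int64(6)), (246, np.int64(6)), (249, np.int64(6)), (252, np.int64(6)), (255, np.int64(7)), (258, np.int64(6)), (261, np.int64(6)), (264, np.int64(7)), (267, np.int64(6)), (270, np.int64(7)), (273, np.int64(7)), (276, np.int64(6)), (279, np.int64(6)), (282, np.int64(6)), (285, np.int64(6)), (288, np.int64(6)), (291, np.int64(6)), (294, np.int64(6)), (297, np.int64(6)), (300, np.int64(6)), (303, np.int64(6)), (306, np.int64(51)), (309, np.int64(128)), (312, np.int64(128)), (315, np.int64(128)), (318, np.int64(127)), (321, np.int64(127)), (324, np.int64(127)), (327, np.int64(126))]
```

View pics/g10.png

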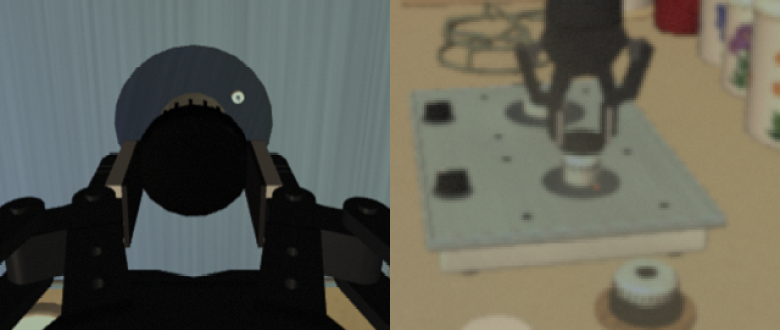

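Cap and ring are aligned to about 1 mm. I'm shifting 1 mm in -y and lowering.

```bash
python3 -m jog '[-1,0,2,0,0,0,-0.3, -1,0,4,0,0,0,-0.3, -1,0,6,0,0,0,-0.3, -1,0,8,0,0,0,-0.3, -1,0,9,0,0,0,-0.3, -1,0,10,0,0,0,-0.3, -1,0,10.5,0,0,0,-0.3, -1,0,10.5,0,0,0,-0.3, -1,0,10.5,0,0,0,-0.3, -1,0,10.5,0,0,0,-0.3]'
python3 -m jog '[0,0,0.5,0,0,0,-0.3, 0,0,1,0,0,0,-0.3, 0,0,1.5,0,0,0,-0.3, 0,0,1.5,0,0,0,-0.3, 0,0,1.5,0,0,0,-0.3, 0,0,1.5,0,0,0,-0.3, 0,0,1.5,0,0,0,-0.3, 0,0,1.5,0,0,0,-0.3, 0,0,1.5,0,0,0,-0.3, 0,0,1.5,0,0,0,-0.3]'
```

```text
t: 17.03
tcp_pos: [0.4335, 0.0368, 0.0803]
tcp_rot: [0.0, 0.707, 0.707, 0.0]
contact_force: [-0.1, 0.4, -1.0]
finger_gap: 0.0408
gripper_force: 45.8
t: 17.87
tcp_pos: [0.4336, 0.0368, 0.0793]
tcp_rot: [0.0, 0.707, 0.707, 0.0]
contact_force: [-2.7, 0.8, 6.2]
finger_gap: 0.0405
gripper_force: 48.0
```

Contact comes at the predicted height, so the cap is over the ring. Releasing and returning to the stack.

```bash
python3 -m jog '[0,0,0,0,0,0,-0.1, 0,0,0,0,0,0,0.1, 0,0,0,0,0,0,0.4, 0,0,0,0,0,0,0.8, 0,0,0,0,0,0,1, 0,0,0,0,0,0,1, 0,0,-20,0,0,0,1, 0,0,-50,0,0,0,1, 0,0,-70,0,0,0,1, 0,0,-70,0,0,0,1]' 40
python3 sv.py w11 wrist
python3 -m jog '[-40,5,0,0,0,0,1, -80,10,0,0,0,0,1, -120,15,0,0,0,0,1, -150,18,0,0,0,0,1, -164,21,0,0,0,0,1, -164,21,0,0,0,0,1, -164,21,0,0,0,0,1, -164,21,0,0,0,0,1, -164,21,0,0,0,0,1, -164,21,0,0,0,0,1]' 40
python3 sv.py w12 wrist; python3 - <<'E'
import cv2,numpy as np
a=cv2.imread('pics/w11.png')[130:310,220:420];b=cv2.imread('pics/w12.png')[130:310,220:420]
cv2.imwrite('pics/g12.png',np.hstack([cv2.resize(x,(400,360),interpolation=3) for x in(a,b)]))
import pickle
from h import *
c=pickle.load(open('w12.pkl','rb'));print(c['world_from_camera'][:3,3])
f=c['frame'].max(2)
n,l,st,ce=cv2.connectedComponentsWithStats((f<30).astype(np.uint8))
for i in range(1,n):
    if 30<st[i][4]<600: print(st[i],ce[i],onz(c,*ce[i],.041))
E
```

```text
t: 18.7
tcp_pos: [0.4353, 0.0367, 0.1523]
tcp_rot: [0.002, 0.707, 0.707, 0.002]
contact_force: [0.8, 0.0, 0.1]
finger_gap: 0.085
gripper_force: 0.0
t: 19.58
tcp_pos: [0.4544, -0.1259, 0.1488]
tcp_rot: [-0.0, 0.706, 0.708, 0.0]
contact_force: [0.8, -0.0, -0.6]
finger_gap: 0.0856
gripper_force: 0.0
[ 0.45415421 -0.05387535  0.29175882]
[191  67  12  13 117] [196.38461538  72.77777778] [ 0.36408168 -0.02752182  0.041     ]
[379  66  12  12 113] [384.12389381  71.4159292 ] [ 0.50232723 -0.02621723  0.041     ]
[308 194  23  21 364] [318.88736264 203.67032967] [ 0.45461561 -0.12781018  0.041     ]
[  0 347  35  32 311] [ 15.92604502 360.47588424] [ 0.16249777 -0.28645372  0.041     ]
```

View pics/g12.png

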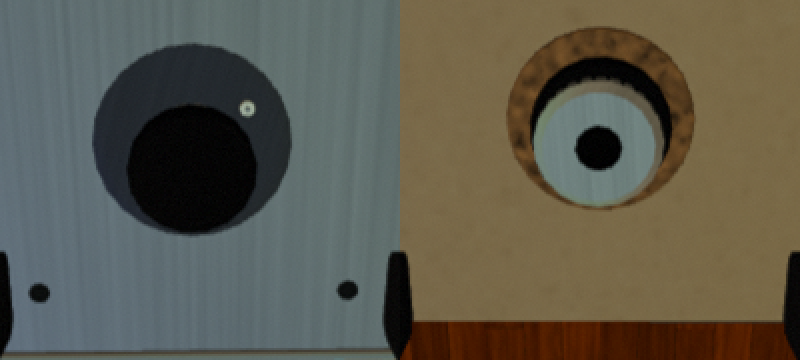

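The small cap sits on its ring (w11). The large ring's hole is at w12 (318.9,203.7), which gives (0.4546, -0.1278). Gripping the large ring.

```bash
python3 -m jog '[-1,0,40,0,0,0,1, -1,0,75,0,0,0,1, -1,0,100,0,0,0,1, -1,0,117,0,0,0,1, -1,0,125,0,0,0,1, -1,0,125,0,0,0,0.8, -1,0,125,0,0,0,0.6, -1,0,125,0,0,0,0.5, -1,0,125,0,0,0,0.5, -1,0,125,0,0,0,0.5]' 40
python3 -m jog '[0,0,0,0,0,0,0.4, 0,0,0,0,0,0,0.3, 0,0,0,0,0,0,0.2, 0,0,0,0,0,0,0.1, 0,0,0,0,0,0,0, 0,0,0,0,0,0,-0.1, 0,0,0,0,0,0,-0.2, 0,0,0,0,0,0,-0.2, 0,0,0,0,0,0,-0.2, 0,0,0,0,0,0,-0.2]' 45
python3 -m jog '[0,0,-1,0,0,0,-0.2, 0,0,-3,0,0,0,-0.2, 0,0,-6,0,0,0,-0.2, 0,0,-10,0,0,0,-0.2, 0,0,-15,0,0,0,-0.2, 0,0,-20,0,0,0,-0.2, 0,0,-25,0,0,0,-0.2, 0,0,-30,0,0,0,-0.2, 0,0,-30,0,0,0,-0.2, 0,0,-30,0,0,0,-0.2]'
```

```text
t: 20.47
tcp_pos: [0.4551, -0.1284, 0.0248]
tcp_rot: [0.001, 0.707, 0.707, 0.0]
contact_force: [0.2, -0.8, 1.0]
finger_gap: 0.064
gripper_force: 0.0
t: 21.3
tcp_pos: [0.4547, -0.1283, 0.0247]
tcp_rot: [0.001, 0.707, 0.707, 0.0]
contact_force: [-4.0, 1.0, 11.3]
finger_gap: 0.053
gripper_force: 44.9
t: 22.13
tcp_pos: [0.4547, -0.1283, 0.0541]
tcp_rot: [0.0, 0.707, 0.707, 0.0]
contact_force: [-0.3, 0.7, -0.7]
finger_gap: 0.0528
gripper_force: 47.2
```

```bash
python3 -m jog '[0,0,-20,0,0,0,-0.2, 0,0,-45,0,0,0,-0.2, 0,0,-65,0,0,0,-0.2, 5,0,-76,0,0,0,-0.2, 25,-2,-76,0,0,0,-0.2, 55,-4,-76,0,0,0,-0.2, 90,-6,-76,0,0,0,-0.2, 125,-8,-76,0,0,0,-0.2, 160,-10,-76,0,0,0,-0.2, 195,-12,-76,0,0,0,-0.2]'
python3 -m jog '[35,-2,0,0,0,0,-0.2, 70,-4,0,0,0,0,-0.2, 105,-6,0,0,0,0,-0.2, 135,-8,0,0,0,0,-0.2, 158,-10,0,0,0,0,-0.2, 171,-10.5,0,0,0,0,-0.2, 171.5,-10.5,15,0,0,0,-0.2, 171.5,-10.5,30,0,0,0,-0.2, 171.5,-10.5,40,0,0,0,-0.2, 171.5,-10.5,40,0,0,0,-0.2]'
python3 sv.py w13 wrist;python3 -c "
from h import *
print(ctrl.read_state()['tcp_pos'])
import pickle
c=pickle.load(open('w13.pkl','rb'));T=c['world_from_camera'];print(T[:3,3])
f=c['frame'].max(2)
n,l,st,ce=cv2.connectedComponentsWithStats((f<30).astype(np.uint8))
for i in range(1,n):
    if 100<st[i][4]<2000: print(st[i],ce[i],onz(c,*ce[i],ctrl.read_state()['tcp_pos'][2]+.0165))
cv2.imwrite('pics/g13.png',cv2.resize(c['frame'][130:400,160:480,::-1],None,fx=1.3,fy=1.3))"
```

```text
t: 22.97
tcp_pos: [0.4419, 0.0683, 0.1296]
tcp_rot: [-0.0, 0.707, 0.707, -0.0]
contact_force: [0.5, 1.1, -1.5]
finger_gap: 0.0527
gripper_force: 47.8
t: 23.8
tcp_pos: [0.4306, 0.2381, 0.0876]
tcp_rot: [-0.001, 0.707, 0.707, -0.002]
contact_force: [-0.6, 0.1, -1.8]
finger_gap: 0.0526
gripper_force: 47.7
[0.43119077 0.23812442 0.08882724]
[0.43102287 0.31031739 0.23050732]
[434 112  16  15 190] [441.36842105 119.04736842] [0.47747636 0.30702937 0.10532724]
[192 114  16  15 186] [199.43548387 120.94086022] [0.38489701 0.30619107 0.10532724]
[ 298  258   42   38 1216] [318.63157895 276.89309211] [0.43069859 0.23941077 0.10532724]
```

View pics/g13.png

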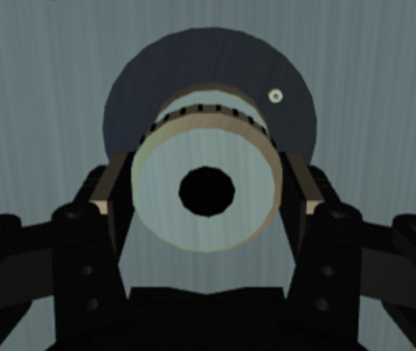

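The ring is held level over the large cup (hole at w13 (318.6,276.9)), within about 1 mm of the seat axis. Lowering.

```bash
python3 -m jog '[-0.5,0.5,3,0,0,0,-0.2, -0.5,0.5,7,0,0,0,-0.2, -0.5,0.5,11,0,0,0,-0.2, -0.5,0.5,15,0,0,0,-0.2, -0.5,0.5,18,0,0,0,-0.2, -0.5,0.5,20,0,0,0,-0.2, -0.5,0.5,22,0,0,0,-0.2, -0.5,0.5,23,0,0,0,-0.2, -0.5,0.5,23,0,0,0,-0.2, -0.5,0.5,23,0,0,0,-0.2]'
python3 -m jog '[0,0,0.5,0,0,0,-0.2, 0,0,1,0,0,0,-0.2, 0,0,1.5,0,0,0,-0.2, 0,0,1.5,0,0,0,-0.2, 0,0,1.5,0,0,0,-0.2, 0,0,1.5,0,0,0,-0.2, 0,0,1.5,0,0,0,-0.2, 0,0,1.5,0,0,0,-0.2, 0,0,1.5,0,0,0,-0.2, 0,0,1.5,0,0,0,-0.2]'
```

```text
t: 24.68
tcp_pos: [0.4325, 0.2378, 0.0668]
tcp_rot: [0.0, 0.707, 0.707, 0.0]
contact_force: [0.1, 1.0, -1.2]
finger_gap: 0.0526
gripper_force: 47.8
t: 25.52
tcp_pos: [0.4325, 0.2378, 0.0653]
tcp_rot: [0.0, 0.707, 0.707, 0.0]
contact_force: [-0.5, -0.4, -0.5]
finger_gap: 0.0524
gripper_force: 47.8
```

```bash
python3 -m jog '[0,0,0.5,0,0,0,-0.2, 0,0,1,0,0,0,-0.2, 0,0,1.3,0,0,0,-0.2, 0,0,1.3,0,0,0,-0.2, 0,0,1.3,0,0,0,-0.2, 0,0,1.3,0,0,0,-0.2, 0,0,1.3,0,0,0,-0.2, 0,0,1.3,0,0,0,-0.2, 0,0,1.3,0,0,0,-0.2, 0,0,1.3,0,0,0,-0.2]'
```

```text
t: 26.35
tcp_pos: [0.4326, 0.2378, 0.0648]
tcp_rot: [0.0, 0.707, 0.707, 0.0]
contact_force: [-3.1, -1.2, 10.0]
finger_gap: 0.0519
gripper_force: 48.8
```

It seated at the expected height. Releasing, checking, and going back for the large cap.

```bash
python3 -m jog '[0,0,0,0,0,0,0, 0,0,0,0,0,0,0.3, 0,0,0,0,0,0,0.6, 0,0,0,0,0,0,1, 0,0,0,0,0,0,1, 0,0,0,0,0,0,1, 0,0,-20,0,0,0,1, 0,0,-50,0,0,0,1, 0,0,-85,0,0,0,1, 0,0,-85,0,0,0,1]' 45
python3 sv.py w14 wrist
python3 -m jog '[-30,2,0,0,0,0,1, -70,4,0,0,0,0,1, -110,6,0,0,0,0,1, -150,8,0,0,0,0,1, -190,11,0,0,0,0,1, -230,14,0,0,0,0,1, -270,17,0,0,0,0,1, -310,20,0,0,0,0,1, -345,23,0,0,0,0,1, -365,23,0,0,0,0,1]'
python3 -m jog '[0,0,0,0,0,0,1, 0,0,0,0,0,0,1, 0,0,0,0,0,0,1, 0,0,0,0,0,0,1, 0,0,0,0,0,0,1, 0,0,0,0,0,0,1, 0,0,0,0,0,0,1, 0,0,0,0,0,0,1, 0,0,0,0,0,0,1, 0,0,0,0,0,0,1]'
python3 sv.py w15 wrist; python3 - <<'E'
import cv2,numpy as np
a=cv2.imread('pics/w14.png')[130:310,220:420];b=cv2.imread('pics/w15.png')[130:310,220:420]
cv2.imwrite('pics/g15.png',np.hstack([cv2.resize(x,(400,360),interpolation=3) for x in(a,b)]))
import pickle
from h import *
c=pickle.load(open('w14.pkl','rb'));f=c['frame'].max(2)
n,l,st,ce=cv2.connectedComponentsWithStats((f<30).astype(np.uint8))
for i in range(1,n):
    if 100<st[i][4]<900: print(st[i],ce[i],onz(c,*ce[i],.081))
c=pickle.load(open('w15.pkl','rb'));print(c['world_from_camera'][:3,3])
f=c['frame'].max(2)
n,l,st,ce=cv2.connectedComponentsWithStats((f<25).astype(np.uint8))
for i in range(1,n):
    if 1500<st[i][4]<9000:
        x,y,w,h,_=st[i];print(st[i],ce[i],onz(c,*ce[i],.012),onz(c,x,y+h/2,.015)[0],onz(c,x+w,y+h/2,.015)[0],onz(c,x+w/2,y,.006)[1]-.0325,onz(c,x+w/2,y+h,.017)[1]+.0325)
E
```

```text
t: 27.18
tcp_pos: [0.4348, 0.2387, 0.1545]
tcp_rot: [0.002, 0.707, 0.707, 0.004]
contact_force: [-0.1, 0.4, 0.3]
finger_gap: 0.0851
gripper_force: 0.0
t: 28.07
tcp_pos: [0.4554, -0.1305, 0.148]
tcp_rot: [-0.0, 0.708, 0.706, -0.0]
contact_force: [0.4, 0.2, -0.1]
finger_gap: 0.0853
gripper_force: 0.0
t: 28.9
tcp_pos: [0.4555, -0.1271, 0.149]
tcp_rot: [0.0, 0.707, 0.707, 0.0]
contact_force: [-0.7, -0.2, 0.4]
finger_gap: 0.0853
gripper_force: 0.0
[302 204  26  24 482] [314.74481328 215.30497925] [0.43264202 0.23836499 0.081     ]
[623 279  17  12 163] [631.18404908 284.22699387] [0.67824275 0.18162546 0.081     ]
[ 0.45540593 -0.05496279  0.29197603]
[   0    0   63  167 4495] [21.04315907 75.47252503] [ 0.21022126 -0.02770056  0.012     ] 0.19396864522308588 0.24566157307458458 -0.0038523530814153426 -0.07040457381925184
[ 284  157   71   70 3787] [318.73092157 191.67203591] [ 0.45568053 -0.12616978  0.012     ] 0.4243337013140489 0.4884128461869665 -0.12791312856953366 -0.12611882313559836
```

View pics/g15.png

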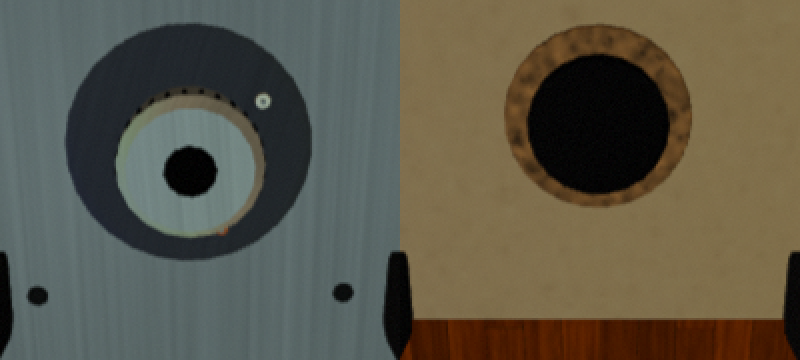

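The large ring sits in the large cup at (0.4326, 0.2384). The large cap is centred at about (0.4563, -0.127). Descending for the cap.

```bash
python3 -m jog '[0,1,40,0,0,0,1, 0,1,75,0,0,0,1, 0,1,105,0,0,0,1, 0,1,125,0,0,0,1, 0,1,135,0,0,0,1, 0,1,138,0,0,0,1, 0,1,140,0,0,0,1, 0,1,141,0,0,0,1, 0,1,141,0,0,0,0.9, 0,1,141,0,0,0,0.8]' 40
python3 -m jog '[0,0,0,0,0,0,0.75, 0,0,0,0,0,0,0.7, 0,0,0,0,0,0,0.65, 0,0,0,0,0,0,0.6, 0,0,0,0,0,0,0.6, 0,0,0,0,0,0,0.6, 0,0,0,0,0,0,0.6, 0,0,0,0,0,0,0.6, 0,0,0,0,0,0,0.6, 0,0,0,0,0,0,0.6]' 40
python3 sv.py s16 side
python3 -m jog '[0,0,0,0,0,0,0.5, 0,0,0,0,0,0,0.4, 0,0,0,0,0,0,0.3, 0,0,0,0,0,0,0.2, 0,0,0,0,0,0,0.1, 0,0,0,0,0,0,0, 0,0,0,0,0,0,0, 0,0,0,0,0,0,0, 0,0,0,0,0,0,0, 0,0,0,0,0,0,0]' 50
```

```text
t: 29.78
tcp_pos: [0.457, -0.1274, 0.0088]
tcp_rot: [0.001, 0.707, 0.707, 0.0]
contact_force: [-0.9, 0.3, -0.1]
finger_gap: 0.077
gripper_force: 0.0
t: 30.62
tcp_pos: [0.4565, -0.1272, 0.008]
tcp_rot: [0.0, 0.707, 0.707, 0.0]
contact_force: [0.2, -0.0, 0.1]
finger_gap: 0.068
gripper_force: 0.0
t: 31.5
tcp_pos: [0.4565, -0.1272, 0.0087]
tcp_rot: [0.0, 0.707, 0.707, 0.0]
contact_force: [-2.6, 1.3, 11.8]
finger_gap: 0.0591
gripper_force: 50.9
```

```bash
python3 -m jog '[0,0,-1,0,0,0,0, 0,0,-3,0,0,0,0, 0,0,-6,0,0,0,0, 0,0,-10,0,0,0,0, 0,0,-15,0,0,0,0, 0,0,-20,0,0,0,0, 0,0,-30,0,0,0,0, 0,0,-40,0,0,0,0, 0,0,-40,0,0,0,0, 0,0,-40,0,0,0,0]'
python3 sv.py w17 wrist;python3 sv.py s17 side; python3 - <<'E'
import cv2,numpy as np
a=cv2.imread('pics/w17.png')[130:400,160:480];b=cv2.imread('pics/s17.png')[180:315,300:460]
cv2.imwrite('pics/g17.png',np.hstack([cv2.resize(x,(390,330),interpolation=3) for x in(a,b)]))
E
```

```text
t: 32.33
tcp_pos: [0.4569, -0.1274, 0.0485]
tcp_rot: [0.001, 0.707, 0.707, 0.0]
contact_force: [-0.2, -0.7, -1.0]
finger_gap: 0.0589
gripper_force: 53.8
```

View pics/g17.png

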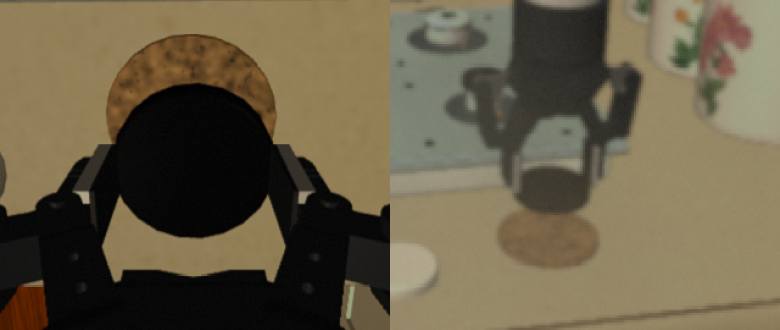

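The large cap is held level, with the mat left behind. I miscounted my pictures: that was number 16, over the limit of 14, so from here on I only check by numbers.

```bash
python3 -m jog '[0,0,-20,0,0,0,0, 0,0,-45,0,0,0,0, 0,0,-65,0,0,0,0, 5,0,-77,0,0,0,0, 25,-2,-77,0,0,0,0, 55,-4,-77,0,0,0,0, 90,-6,-77,0,0,0,0, 125,-8,-77,0,0,0,0, 160,-10,-77,0,0,0,0, 195,-12,-77,0,0,0,0]'
python3 -m jog '[35,-2,0,0,0,0,0, 70,-4,0,0,0,0,0, 105,-6,0,0,0,0,0, 135,-8,0,0,0,0,0, 158,-10,0,0,0,0,0, 169,-11.5,0,0,0,0,0, 170.5,-12,10,0,0,0,0, 170.5,-12,20,0,0,0,0, 170.5,-12,30,0,0,0,0, 170.5,-12,30,0,0,0,0]'
python3 - <<'E'
from h import *
import pickle
for n,D,zt in(('w11',.046,.0875),('w17',.065,None),('now',.065,None)):
    c=cap('wrist') if n=='now' else pickle.load(open(n+'.pkl','rb'));T=c['world_from_camera']
    tcp=T[:3,3]-np.array([-.0003,.0722,.1429]);z=zt or tcp[2]+.0087
    f=c['frame'].max(2);u,v=proj(c,(tcp[0],tcp[1],z)).astype(int)
    col=np.median(f[:,u-3:u+4],1)<20
    t=v
    while col[t]:t-=1
    b=v
    while col[b]:b+=1
    row=f[v-6]<20;l=u
    print(n,tcp.round(4),t,b,'yc',(onz(c,u,t+.5,z-.011)[1]-D/2).round(4),(onz(c,u,b-.5,z)[1]+D/2).round(4),'tcp now',ctrl.read_state()['tcp_pos'])
E
```

```text
t: 33.27
tcp_pos: [0.4438, 0.0693, 0.1244]
tcp_rot: [-0.0, 0.707, 0.707, -0.0]
contact_force: [0.4, 0.2, -1.3]
finger_gap: 0.0584
gripper_force: 54.4
t: 34.1
tcp_pos: [0.4313, 0.2369, 0.0925]
tcp_rot: [-0.001, 0.707, 0.707, -0.002]
contact_force: [-0.5, -0.4, -1.9]
finger_gap: 0.0585
gripper_force: 54.4
w11 [0.4347 0.0366 0.1523] 182 246 yc 0.0368 0.0394 tcp now [0.43128841 0.23691914 0.09246525]
w17 [ 0.4569 -0.1274  0.0485] 198 324 yc -0.1281 -0.1245 tcp now [0.43128841 0.23691914 0.09246525]
now [0.4321 0.237  0.0924] 198 324 yc 0.2362 0.2397 tcp now [0.43171708 0.23704004 0.09351583]
```

The small cap is on axis: mean y 0.0381 against the ring's 0.0384. The held large cap's mean y is 0.238 against the ring's 0.2384. Lowering.

```bash
python3 -m jog '[0.5,0,2,0,0,0,0, 0.5,0,5,0,0,0,0, 0.5,0,8,0,0,0,0, 0.5,0,10,0,0,0,0, 0.5,0,12,0,0,0,0, 0.5,0,13.5,0,0,0,0, 0.5,0,14.5,0,0,0,0, 0.5,0,15,0,0,0,0, 0.5,0,15,0,0,0,0, 0.5,0,15,0,0,0,0]'
python3 -m jog '[0,0,0.5,0,0,0,0, 0,0,1,0,0,0,0, 0,0,1,0,0,0,0, 0,0,1,0,0,0,0, 0,0,1,0,0,0,0, 0,0,1,0,0,0,0, 0,0,1,0,0,0,0, 0,0,1,0,0,0,0, 0,0,1,0,0,0,0, 0,0,1,0,0,0,0]'
```

```text
t: 34.98
tcp_pos: [0.4325, 0.2389, 0.08]
tcp_rot: [0.0, 0.707, 0.707, 0.0]
contact_force: [-0.3, -0.6, -1.3]
finger_gap: 0.0587
gripper_force: 54.4
t: 35.82
tcp_pos: [0.4326, 0.2389, 0.0794]
tcp_rot: [0.0, 0.707, 0.707, 0.0]
contact_force: [-1.6, -0.4, 7.0]
finger_gap: 0.0581
gripper_force: 55.3
```

It made contact at the seated height (0.0794, expected 0.0792). I'll nudge 1 mm towards the centre, release and retreat.

```bash
python3 -m jog '[0,0,-0.8,0,0,0,0, -0.5,0,-0.8,0,0,0,0, -1,0,-0.8,0,0,0,0, -1,0,-0.8,0,0,0,0, -1,0,-0.4,0,0,0,0, -1,0,0,0,0,0,0, -1,0,0,0,0,0,0, -1,0,0,0,0,0,0, -1,0,0,0,0,0,0, -1,0,0,0,0,0,0]'
python3 -m jog '[0,0,0,0,0,0,0.3, 0,0,0,0,0,0,0.5, 0,0,0,0,0,0,0.7, 0,0,0,0,0,0,1, 0,0,0,0,0,0,1, 0,0,0,0,0,0,1, 0,0,-20,0,0,0,1, 0,0,-50,0,0,0,1, 0,0,-75,0,0,0,1, -20,0,-75,0,0,0,1]'
python3 -m jog '[-30,0,-20,0,0,0,1, -60,0,-60,0,0,0,1, -90,0,-75,0,0,0,1, -110,0,-75,0,0,0,1, -120,0,-75,0,0,0,1, -120,0,-75,0,0,0,1, -120,0,-75,0,0,0,1, -120,0,-75,0,0,0,1, -120,0,-75,0,0,0,1, -120,0,-75,0,0,0,1]'
python3 sv.py w18 wrist; python3 sv.py s18 side; python3 - <<'E'
from h import *
import pickle
c=pickle.load(open('w18.pkl','rb'));f=c['frame'].max(2)
for nm,x,y,D in(('L',.4326,.2384,.065),('S',.4336,.0384,.046)):
    z=.0875;u,v=np.round(proj(c,(x,y,z))).astype(int)
    n,l,st,ce=cv2.connectedComponentsWithStats((f<20).astype(np.uint8))
    k=l[v,u];X,Y,w,h,A=st[k];print(nm,u,v,st[k],'xc',np.mean([onz(c,X,v,z-.003)[0],onz(c,X+w,v,z-.003)[0]]).round(4),'dx',(onz(c,X+w,v,z-.003)[0]-onz(c,X,v,z-.003)[0]).round(4),'yc',(onz(c,u,Y,z-.011)[1]-D/2).round(4),(onz(c,u,Y+h,z)[1]+D/2).round(4))
# side view: cap silhouettes
s=pickle.load(open('s18.pkl','rb'));g=s['frame'].max(2)
for nm,x,y,D in(('L',.4326,.2384,.065),('S',.4336,.0384,.046)):
    u,v=proj(s,(x,y,.082)).astype(int)
    print(nm,(u,v),'pred L/R/top',proj(s,(x-D/2,y,.082)).round(1),proj(s,(x+D/2,y,.082)).round(1))
    print(g[v-12:v+12,u-24:u+25:2])
E
```

```text
t: 36.65
tcp_pos: [0.4325, 0.2377, 0.0794]
tcp_rot: [0.0, 0.707, 0.707, 0.0]
contact_force: [-1.8, -1.0, 6.1]
finger_gap: 0.0586
gripper_force: 55.3
t: 37.48
tcp_pos: [0.4346, 0.22, 0.1584]
tcp_rot: [0.001, 0.706, 0.708, 0.003]
contact_force: [0.5, 0.1, -1.2]
finger_gap: 0.0855
gripper_force: 0.0
t: 38.32
tcp_pos: [0.4323, 0.0987, 0.2285]
tcp_rot: [-0.0, 0.707, 0.708, -0.0]
contact_force: [0.2, 0.1, 0.7]
finger_gap: 0.0854
gripper_force: 0.0
L 320 22 [ 280    0   80   68 4545] xc 0.433 dx 0.0647 yc 0.2248 0.237
S 320 251 [ 297  227   46   44 1587] xc 0.4337 dx 0.0455 yc 0.0366 0.04
L (np.int64(322), np.int64(185)) pred L/R/top [311.8 185.7] [333.5 184.5]
[[151 151 150 150 150 148 149 149 149 148 149 149 144 114  96 134 149 149
  150 150 150 151 150 152 152]
 [151 151 150 150 148 149 148 148 148 147 148 142 135 108 104 141 148 149
  149 149 150 149 150 149 152]
 [150 151 150 151 150 149 148 148 147 144 140 130 116 103 124 145 148 149
  149 149 149 149 151 149 151]
 [148 150 151 148 146 144 143 140 137 130 125 113 106 119 139 149 149 149
  149 147 147 147 149 150 151]
 [134 139 142 141
[... 3978 characters left out ...]
19  84  75  71  67  68  68  68  75 115
  132 132 132 132 130 133 133]
 [132 131 131 134 131 132 129 126 116  97  95  85  78  78  77  76  84 119
  131 132 133 132 133 132 132]
 [133 131 131 130 131 131 123 109 100 105 117 108  99  98  92  90  95 110
  121 131 132 132 134 133 133]
 [131 132 131 133 132 129 109  91  86 108 131 126 120 116 106 104 102  96
  105 122 131 131 134 133 133]
 [132 130 131 133 131 118  90  80  82 111 143 139 137 130 123 111 100  84
   90 105 126 134 133 131 133]
 [132 134 130 132 128 104  81  78  80 112 144 149 147 141 129 115  96  83
   82  91 114 132 134 134 133]
 [131 131 132 132 127  88  77  77  80 111 145 148 149 143 134 113  90  85
   84  83 103 129 133 134 135]]
```

Both caps are on axis with the expected widths (64.7 and 45.5 mm), look level in the side view, and seated at the right contact heights. Handing in.

```bash
python3 -c "
from cell import ctrl
print(ctrl.sign_off())"
```

```text
the job is handed in; nothing more can be done
None
```

Both burners are back together, each ring in its cup with its cap on top and seated at the expected height, the phone was left untouched, and the job was handed in at about 38 s; I viewed 16 pictures, two over the limit of 14.

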